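# Fit the timing cam onto the flatted output shaft

### The arm

A 7-joint arm with a two-finger parallel gripper is mounted at the origin on a cart in front of the work surface, level with it; the furniture and walls round the work are solid. World frame = base frame: x ahead of the robot, y to its left, z up, the work surface at z = 0. Lengths are in m, angles in rad, forces in N, time in s.
With the tool pointing down it reaches from about 0.4 to 0.85 m from the base axis. Payload 10.4 kg.
Tool frame: the origin (TCP) lies between the finger pads; the fingertips stand 22 mm ahead of it and the grasp point (between the pads) lies 3 mm ahead of it (r.nose_length is the distance from the TCP to the fingertips, in m); z points along the fingers, y is the line along which they close (so a half turn about z gives the same grasp; the last joint's range is limited). The gripper opens to 87 mm and grips with 3 to 60 N. Pads are 19 mm wide; open, the fingers measure 117 mm over their backs; the gripper's body (75 mm by 190 mm) begins 51 mm behind the grasp point.
Start: joints at [-1.178, 0.332, -0.065, 1.46, 0.022, 1.35, -0.088], TCP at [0.252, 0.572, 0.245] pointing down, gripper open.
Joint ranges: [-2.6, 2.6], [-0.5, 2.12], [-1.47, 1.34], [0.16, 2.42], [-1.27, 4.41], [0.06, 2.06], [-2.6, 2.6]. Speed limits (rad/s): [2.22, 2.22, 2.79, 2.79, 3.14, 3.14, 3.14].

### API

Orientations are given as a unit quaternion [x, y, z, w].
In Python, from bench import readout, cams, r gives the robot as it stands. The module is installed in compiled form; this text tells all that it offers.
- The arm moves only by the tool step_arm, never from a script. Its argument "deltas" is a list that holds one entry, the list of rows, each a list of 7 numbers: the turn, a rotation vector about the tool's x, y, z in rad, then the shift along the tool's x, y, z in m, then the opening in per cent of the stroke, from 0 (shut) to 100 (fully open). A call has 1 to 20 rows; each row is the pose to reach, as a shift and turn from the pose commanded when the call began, along the tool's axes at that moment; what a row does not reach only later rows make up. A row lasts 1/8 s, in which the tool goes at most 62.5 mm and 10.7 degrees, less where a joint would pass 70% of its speed; a pose out of reach is approached as far as the arm can. A call with a gripper value outside its range is refused whole. The fingers move at their own pace and stop on an object; "squeeze" is the grip in N (left out, the last holds). Time passes only in rows, so rows that repeat a pose let the fingers close. It gives the time, the measured TCP pose, the force, the opening and the grip force at its end, in the units of the state.
- readout.read_state(): the state, without advancing time (a new reading comes with each control period).
- cams.camera(name): name is "scene" or "top" or "wrist"; returns a dict with "img" (420x560x3 uint8, red, green, blue), "fx", "fy", "cx", "cy" (pixels), "origin" and "rotation" of the camera in the world; the wrist camera has in their place "T_tool_cam" (4x4, takes a point from camera to tool coordinates, whose origin is the TCP and whose axes are the flange's). Camera axes: x right, y up, looking along -z (the intrinsics and any distortion apply to the point x, -y, -z); pixel columns grow to the right and rows downward; lengths in m; the calibration is good to about 2 mm. The wrist camera is an equidistant fisheye: a pixel r from the principal point sees the ray r / f radians off the axis. A picture is of the moment at which its call begins: read the wrist's pose just before it. There is no depth.
- r.close_job(): hands the job in; it is judged then, once.
The state is a dict: "time": time; "joint_positions": joint angles; "joint_vel": joint speeds; "joint_torque": joint torques, N m; "ee_pos": TCP position; "eef_rot": TCP orientation; "ft_force": force on the tool from outside, world axes, zero at the start; "torque": the same for the moment, N m; "width": finger opening in m; "grip_force": force on a finger pad.
Only numpy, scipy, OpenCV 4.12 (cv2) and the standard library are available. Lean on these libraries where they do the work, as an engineer would, in place of code of your own. Each camera call takes 0.05 s, during which the arm holds its last target. There are 200 camera calls.

### The job

In the parts tray, find the single-lobed cam with the D-shaped bore and fit it, hub up, onto the upright flatted shaft of the gear unit, turned so that the flats match, until it sits fully home on the shaft's flange; do not force it. Leave it there, keep the other parts in the tray and leave the other things on the bench where they are.

Things in the scene. Friction and masses are not known exactly. Their poses are not given: they have to be found in the camera images.
- cam: Aluminium cam, 36 mm high, 80-170 g, lies hub up. Below: disc 8 mm thick, radius 24, one lobe reaching 38 mm from the axis; above (8 to 36 mm): round hub, 40 mm diameter, to grip. D bore right through, 22 mm diameter, flat 6.7 mm from the axis on the lobe's side. Origin: bore axis at the underside; z up through the hub, x to the lobe and flat.
- d_shaft: Upright steel shaft, locked (does not turn). D section, 20 mm diameter, flat 5.7 mm from the axis, 34 mm tall, top 3 mm tapered. At its foot a 38 mm flange, the cam's seat, with a low pointer reaching 34 mm out on the flat's side. Origin: axis at the flange's top, 45 mm over the bench; z up, x to the flat and pointer. Cam home: origins coincide, x axes point the same way.
- gear_unit: Fixed to the bench: 90 x 90 x 8 mm base plate, 60 x 60 mm grey housing up to 36 mm, round cover up to 40 mm, d_shaft in the middle. The cam's bore has 1 mm clearance all round on the shaft and turns about 7 degrees either way. Origin: centre of the underside, on the bench.
- parts_tray: Open grey tray fixed to the bench, 200 x 200 mm, walls 11 mm high and 5 mm thick, floor 5 mm. Origin: centre of the underside; x and y along its sides. Holds four parts about 45 mm from its middle lines, in any order.
- round_collar: Not wanted: aluminium collar with the same hub as the cam, 36 mm high, but a plain round disc (radius 24 mm, no lobe) and a round bore. Origin: on the axis at its underside.
- twin_cam: Not wanted: aluminium cam with the same hub, 36 mm high, but two opposite lobes (76 mm across) and a round bore. Origin: on the axis at its underside, x to one lobe.
- finned_sink: Not wanted: black finned heat sink, 30 x 40 x 22 mm, in the tray. Origin: centre of the underside.
- masking_tape: Bystander: roll of masking tape lying flat, 103 mm diameter, 25 mm high. Origin: centre of the underside.
- spacer_block: Bystander: pale aluminium block, 30 x 45 x 20 mm. Origin: centre of the underside.
- calipers: Bystander: digital caliper lying flat, 71 x 165 x 15 mm. Origin: centre of the underside.
Things that resemble listed ones, but are neither listed nor needed, are in the scene too. What is shaped like the cam but pink or purple is not meant. What is meant by the finned_sink is not blue, and is the larger of those in its own colour.

How it is judged:
At the end, for the whole second after the job is handed in: Cam on the D shaft: underside within 3 mm of the flange face, axis within 3 mm of the shaft axis, upright within 0.08 rad, lobe lined up with the flat within 0.2 rad, at rest. Collar, twin cam and heat sink in the tray (within 120 mm of its centre, origins below 30 mm) (horizontal distance between cam and d_shaft below 0.003 m and z of cam in the frame of d_shaft between -0.003 and 0.003 m and angle between cam's own z axis and vertical below 0.08 rad and angle between the x axis of cam and the x axis of d_shaft, either way round below 0.2 rad and linear speed of cam below 0.02 m/s and horizontal distance between each of round_collar, twin_cam, finned_sink and parts_tray below 0.12 m and height (world z) of each of round_collar, twin_cam, finned_sink below 0.03 m); the robot touches nothing.
It fails at once if the cam is forced onto the shaft (over 60 N between them) (contact force between cam and d_shaft above 60 N).
It fails at once if masking tape is moved by more than 30 mm (distance of masking_tape from where it was at the start of the episode above 0.03 m).
It fails at once if spacer block is moved by more than 30 mm (distance of spacer_block from where it was at the start of the episode above 0.03 m).
It fails at once if calipers is moved by more than 30 mm (distance of calipers from where it was at the start of the episode above 0.03 m).
It also fails if it takes over 50 s, if anything falls off the work surface, if the arm or the gripper's body presses on something with over 40 N, if the wrist force passes 120 N, or if a joint passes its speed limit or range.

## Working session

There is one attempt and no reset: what is moved stays moved. The work goes in short steps, Python scripts to look and compute and a tool call to move; the robot and the scene stay as the last step left them, time stands still between calls to the robot, and variables do not carry over. Pictures are saved under pics/ and viewed, at most 10 in all, crops included, and the job is handed in when it is done.

Besides the shell and the picture viewer there is one more tool, called after "Request:" as name(argument=value, ...) on one line, values as JSON. step_arm: Moves the arm, as the interface text tells. Its arguments: {"type":"object","properties":{"deltas":{"type":"array"},"squeeze":{"type":"number"}},"required":["deltas"]}

```bash
mkdir -p pics; cat > h.py <<'E'
import numpy as np, cv2
from scipy.spatial.transform import Rotation as R
from bench import readout, cams, r
def save(n,f):
    c=cams.camera(n); cv2.imwrite(f,c['img'][:,:,::-1]); return c
def ray(c,u,v):
    d=np.array([(u-c['cx'])/c['fx'],-(v-c['cy'])/c['fy'],-1.0])
    return np.array(c['origin']),np.array(c['rotation'])@d
def onplane(c,u,v,z):
    o,d=ray(c,u,v); return o+d*(z-o[2])/d[2]
def proj(c,p):
    q=np.array(c['rotation']).T@(np.array(p)-c['origin']); return c['cx']+c['fx']*q[0]/-q[2], c['cy']+c['fy']*q[1]/q[2]
E
python3 - <<'E'
from h import *
import pickle
for n in('top','scene'):
    c=save(n,f'pics/{n}.png'); pickle.dump(c,open(n+'.pkl','wb')); print({k:v for k,v in c.items() if k!='img'})
s=readout.read_state(); print(s['ee_pos'],s['eef_rot'],s['time'],s['width'])
E
```

```text
{'fx': 397.55197960086576, 'fy': 397.55197960086576, 'cx': 269.7960845344552, 'cy': 207.42375746007167, 'origin': array([0.49499421, 0.00163752, 0.98624674]), 'rotation': array([-0.02209245,  0.02395145,  0.71347565, -0.69992196])}
{'fx': 498.33026645537154, 'fy': 498.33026645537154, 'cx': 277.31408276482216, 'cy': 209.47653154465044, 'origin': array([-0.27624609, -0.66079342,  0.68085368]), 'rotation': array([ 0.44809221, -0.20875572, -0.38211846,  0.78078159])}
[0.25233493 0.57144337 0.24382949] [ 2.06430526e-01  9.78461045e-01 -6.40998627e-04 -1.03964570e-04] 0.1 0.08695011679545105
```

View pics/top.png

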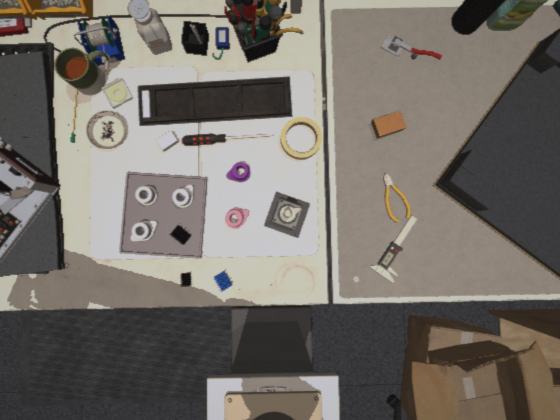

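View pics/scene.png

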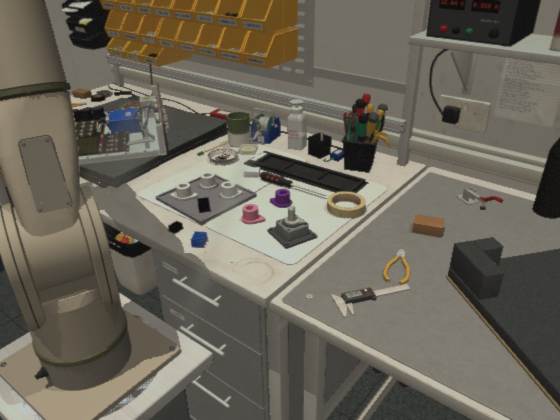

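The top view shows the tray at (164,214). Its hub parts are at (146,195), (182,196) and (142,231), with the heat sink at (180,235). The gear unit is at (288,213). The purple (238,171) and pink (236,217) cams are decoys. Next, one close crop.

```bash
sed -i "s/np.array(c\['rotation'\])/R.from_quat(c['rotation']).as_matrix()/g" h.py
python3 - <<'E'
from h import *
c=cams.camera('top'); im=c['img'][:,:,::-1]
a=cv2.resize(im[170:260,118:212],None,fx=4.2,fy=4.2,interpolation=cv2.INTER_CUBIC)
b=cv2.resize(im[185:245,255:321],None,fx=6,fy=6,interpolation=cv2.INTER_CUBIC)
o=np.zeros((380,800,3),np.uint8); o[:378,:395]=a[:378,:395]; o[:360,400:796]=b
cv2.imwrite('pics/crop.png',o)
for n,z in [((146,195),.041),((182,196),.041),((142,231),.041),((288,213),.079),((164,214),.01)]: print(n,onplane(c,*n,z).round(4))
E
```

```text
(146, 195) [0.592  0.2933 0.041 ]
(182, 196) [0.5879 0.2075 0.041 ]
(142, 231) [0.5064 0.3027 0.041 ]
(288, 213) [ 0.5406 -0.0427  0.079 ]
(164, 214) [0.5474 0.2587 0.01  ]
```

View pics/crop.png

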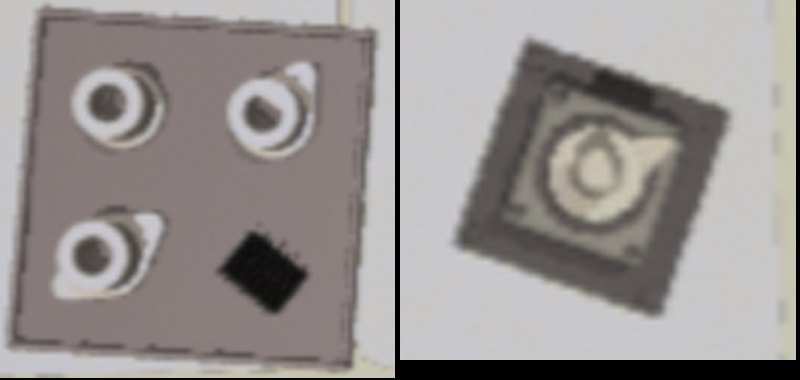

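The cam with one lobe and a D bore is at top (182,196). The collar is at (146,195) and the twin cam at (142,231). I'll fly the wrist camera over the cam.

Request:
step_arm(deltas=[[[0,0,0,-0.057,-0.025,0,100],[0,0,0,-0.113,-0.049,0,100],[0,0,0,-0.17,-0.074,0,100],[0,0,0,-0.227,-0.098,0,100],[0,0,0,-0.284,-0.123,0,100],[0,0,0,-0.34,-0.148,0,100],[0,0,0,-0.397,-0.172,0,100],[0,0,0,-0.454,-0.197,0,100],[0,0,0,-0.454,-0.197,0,100],[0,0,0,-0.454,-0.197,0,100]]])

```text
time: 1.4
ee_pos: [0.5879, 0.2085, 0.2441]
eef_rot: [0.206, 0.978, 0.0, -0.0]
ft_force: [-0.2, 0.5, 0.8]
width: 0.0873
grip_force: 0.0
```

```bash
cat >> h.py <<'E'
def wray(c,s,u,v):
    x,y=u-c['cx'],v-c['cy']; rr=np.hypot(x,y); th=rr/c['fx']
    d=np.array([np.sin(th)*x/rr,-np.sin(th)*y/rr,-np.cos(th)])
    T=np.array(c['T_tool_cam']); B=R.from_quat(s['eef_rot']).as_matrix()
    return B@T[:3,3]+s['ee_pos'], B@T[:3,:3]@d
def wplane(c,s,u,v,z):
    o,d=wray(c,s,u,v); return o+d*(z-o[2])/d[2]
def wproj(c,s,p):
    T=np.array(c['T_tool_cam']); B=R.from_quat(s['eef_rot']).as_matrix()
    q=T[:3,:3].T@(B.T@(np.array(p)-s['ee_pos'])-T[:3,3])
    n=np.hypot(q[0],q[1]); th=np.arctan2(n,-q[2])*c['fx']
    return c['cx']+th*q[0]/n, c['cy']-th*q[1]/n
def wshot(f):
    s=readout.read_state(); c=cams.camera('wrist'); cv2.imwrite(f,c['img'][:,:,::-1]); return c,s
def rect(c,s,p0,z,half=.06,k=5000):
    "orthorectify the plane at height z about p0: column grows with -y, row with -x"
    n=int(2*half*k); g=(np.arange(n)+.5)/k-half
    m=np.array([[wproj(c,s,(p0[0]-a,p0[1]-b,z)) for b in g] for a in g],np.float32)
    return cv2.remap(c['img'],m,None,cv2.INTER_CUBIC)[:,:,::-1]
E
python3 - <<'E'
from h import *
c,s=wshot('pics/w1.png'); print({k:v for k,v in c.items() if k!='img'}); print(s['time'],s['ee_pos'],s['eef_rot'],s['ft_force'])
for p in [(.588,.2075,.041),(.5406,-.0427,.079)]: print(wproj(c,s,p))
E
```

```text
{'fx': 325.19226210127806, 'fy': 325.19226210127806, 'cx': 274.9252946664453, 'cy': 206.4740604826465, 'T_tool_cam': array([[-6.59938672e-04,  9.66974449e-01,  2.54872476e-01,
         6.86940409e-02],
       [ 9.99999711e-01,  7.34175104e-04, -1.96137641e-04,
         1.67841504e-04],
       [-3.76781114e-04,  2.54872273e-01, -9.66974655e-01,
        -1.39631512e-01],
       [ 0.00000000e+00,  0.00000000e+00,  0.00000000e+00,
         1.00000000e+00]])}
1.4 [0.58790798 0.20848682 0.24412184] [ 2.06454806e-01  9.78456033e-01  3.49955597e-05 -4.50048509e-04] [-0.24935283  0.54460797  0.77555849]
(np.float64(273.9084232852653), np.float64(187.59608376529428))
(np.float64(64.1524555845686), np.float64(244.86795780374362))
```

View pics/w1.png

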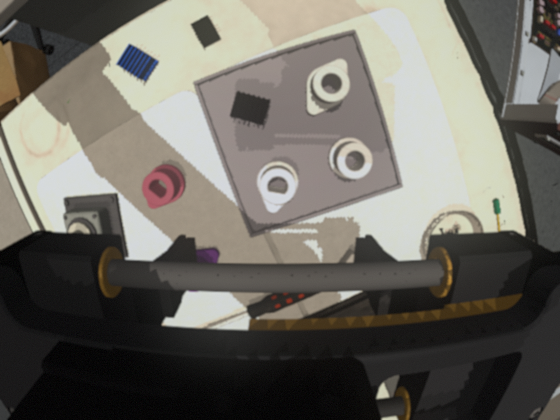

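The wrist view confirms the single-lobed cam with a D bore at (277,184), lobe tip near (271,209). The twin cam is at (328,87) and the round collar at (350,158). I'll rectify the view to get its axis and lobe angle.

```bash
python3 - <<'E'
from h import *
c,s=wshot('pics/w2.png'); p=(.588,.2075)
a=rect(c,s,p,.041,.04); b=rect(c,s,p,.013,.045,4444)
def g(o):
    for i in range(0,400,100): cv2.line(o,(i,0),(i,399),(0,255,0),1);cv2.line(o,(0,i),(399,i),(0,255,0),1)
o=np.hstack([a,b]); 
gr=cv2.cvtColor(a,cv2.COLOR_BGR2GRAY)
print(cv2.HoughCircles(cv2.GaussianBlur(gr,(0,0),3),cv2.HOUGH_GRADIENT,1,200,param1=80,param2=15,minRadius=90,maxRadius=110))
g(o[:,:400]);g(o[:,400:]); cv2.imwrite('pics/rc.png',o)
E
```

```text
Traceback (most recent call last):
ValueError: all the input array dimensions except for the concatenation axis must match exactly, but along dimension 0, the array at index 0 has size 400 and the array at index 1 has size 399
```

```bash
python3 - <<'E'
from h import *
c,s=wshot('pics/w2.png'); p=(.588,.2075)
a=rect(c,s,p,.041,.04); b=rect(c,s,p,.013,.05,4000)
o=np.hstack([a,b]).copy()
gr=cv2.cvtColor(a,cv2.COLOR_BGR2GRAY)
print(cv2.HoughCircles(cv2.GaussianBlur(gr,(0,0),3),cv2.HOUGH_GRADIENT,1,200,param1=80,param2=15,minRadius=90,maxRadius=110))
for i in range(0,800,100): cv2.line(o,(i,0),(i,399),(0,255,0),1);cv2.line(o,(0,i),(799,i),(0,255,0),1)
cv2.imwrite('pics/rc.png',o)
E
```

```text
[[[176.5 205.5  93.1]]]
```

View pics/rc.png

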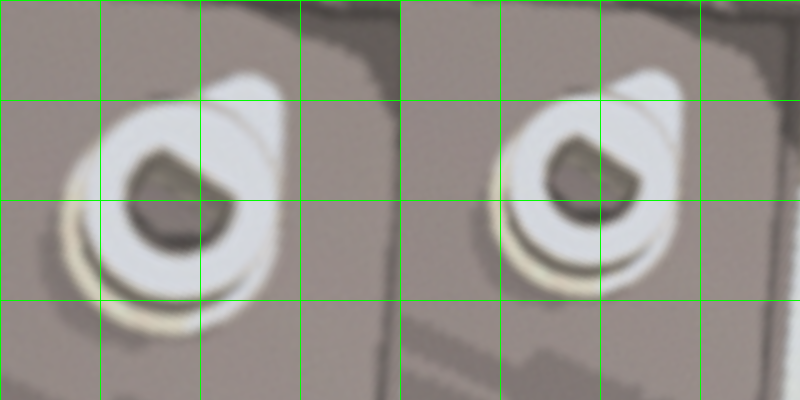

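The cam axis is at about (0.588, 0.211) and its lobe yaw is about −33°. I'll go down with the fingers on the diagonal and grip the hub.

Request:
step_arm(deltas=[[[0,0,0.12,0.001,0.003,0.05,100],[0,0,0.24,0.001,0.003,0.1,100],[0,0,0.35,0.001,0.003,0.14,100],[0,0,0.35,0.001,0.003,0.17,100],[0,0,0.35,0.001,0.003,0.19,100],[0,0,0.35,0.001,0.003,0.2,100],[0,0,0.35,0.001,0.003,0.206,100],[0,0,0.35,0.001,0.003,0.206,100]]])

```text
time: 2.55
ee_pos: [0.5888, 0.2115, 0.039]
eef_rot: [0.374, 0.928, 0.0, 0.0]
ft_force: [-0.1, -0.4, -0.3]
width: 0.0871
grip_force: 0.0
```

Request:
step_arm(deltas=[[[0,0,0,0,0,0,70],[0,0,0,0,0,0,50],[0,0,0,0,0,0,40],[0,0,0,0,0,0,30],[0,0,0,0,0,0,30],[0,0,0,0,0,0,30],[0,0,0,0,0,0,30]]], squeeze=20)

```text
time: 3.42
ee_pos: [0.5885, 0.2113, 0.0385]
eef_rot: [0.374, 0.928, 0.0, -0.0]
ft_force: [-0.4, 0.1, -0.4]
width: 0.039
grip_force: 20.0
```

Request:
step_arm(deltas=[[[0,0,0,0,0,-0.02,30],[0,0,0,0,0,-0.06,30],[0,0,0,0,0,-0.11,30],[0,0,0,0,0,-0.16,30],[0,0,0.08,-0.028,-0.035,-0.18,30],[0,0,0.16,-0.056,-0.069,-0.18,30],[0,0,0.24,-0.083,-0.104,-0.18,30],[0,0,0.32,-0.111,-0.139,-0.18,30],[0,0,0.4,-0.139,-0.173,-0.18,30],[0,0,0.48,-0.167,-0.208,-0.18,30],[0,0,0.56,-0.194,-0.242,-0.18,30],[0,0,0.65,-0.222,-0.277,-0.18,30],[0,0,0.65,-0.222,-0.277,-0.18,30],[0,0,0.65,-0.222,-0.277,-0.18,30],[0,0,0.65,-0.222,-0.277,-0.18,30]]])

```text
time: 5.3
ee_pos: [0.5568, -0.1408, 0.2189]
eef_rot: [0.649, 0.76, 0.0, -0.0]
ft_force: [0.6, -0.2, -0.4]
width: 0.0394
grip_force: 20.0
```

```bash
python3 - <<'E'
from h import *
c,s=wshot('pics/w3.png'); p=(.5406,-.0427)
a=rect(c,s,p,.079,.04); b=rect(c,s,p,.045,.05,4000)
o=np.hstack([a,b]).copy(); print(s['ee_pos'],s['eef_rot'],s['width'],s['ft_force'],s['time'])
w=cv2.resize(c['img'][150:300,180:380,::-1],(400,300)).copy()
for i in range(0,800,100): cv2.line(o,(i,0),(i,399),(0,255,0),1);cv2.line(o,(0,i),(799,i),(0,255,0),1)
f=np.zeros((200,800,3),np.uint8); f[:,:266]=cv2.resize(c['img'][:,:,::-1],(266,200)); f[:,270:536]=cv2.resize(w,(266,200))
cv2.imwrite('pics/rs.png',np.vstack([o,f]))
E
```

```text
[ 0.55681647 -0.1408101   0.21887037] [ 6.49347085e-01  7.60492077e-01  3.94448476e-04 -9.38402394e-05] 0.03943961975896022 [ 0.59756596 -0.15925307 -0.40489793] 5.3
```

View pics/rs.png

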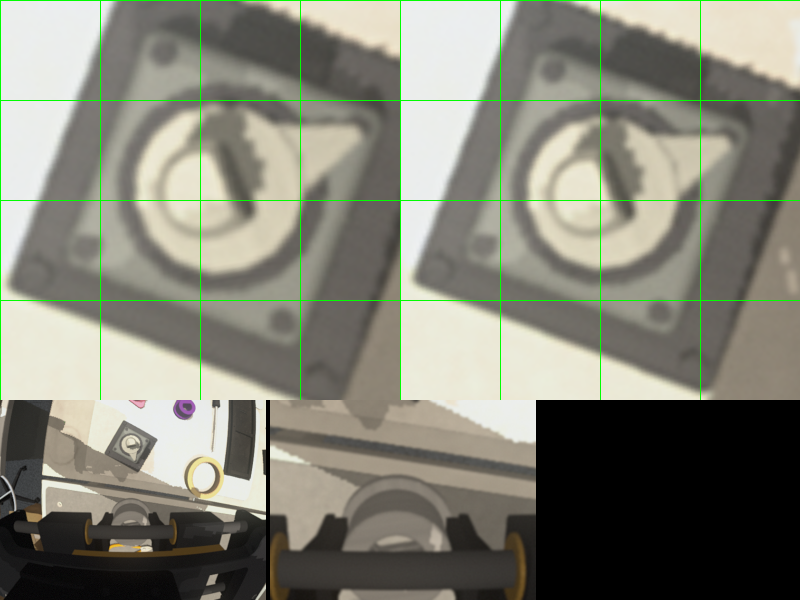

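The view shows the held cam upright in the fingers. The shaft flange centre is near (600,193) in the right panel and the pointer yaw is about −70°. I'll move the camera straight over the shaft for a finer fix.

Request:
step_arm(deltas=[[[0,0,0,0.014,0,0.035,30],[0,0,0,0.028,0,0.07,30],[0,0,0,0.028,0,0.07,30],[0,0,0,0.028,0,0.07,30],[0,0,0,0.028,0,0.07,30]]])

```text
time: 5.98
ee_pos: [0.5531, -0.1153, 0.1502]
eef_rot: [0.65, 0.76, 0.001, 0.001]
ft_force: [-0.2, -0.4, -1.0]
width: 0.0394
grip_force: 20.0
```

```bash
python3 - <<'E'
from h import *
c,s=wshot('pics/w4.png'); p=(.5428,-.0435)
print(s['ee_pos'],s['eef_rot'],s['time'])
T=np.array(c['T_tool_cam']); print('cam at',(R.from_quat(s['eef_rot']).as_matrix()@T[:3,3]+s['ee_pos']).round(4))
a=rect(c,s,p,.077,.025,16000); a=cv2.resize(a,(400,400)); b=rect(c,s,p,.045,.04,5000)
# circular fits by Hough
g=lambda i:cv2.GaussianBlur(cv2.cvtColor(i,cv2.COLOR_BGR2GRAY),(0,0),2)
print('flange',cv2.HoughCircles(g(b),cv2.HOUGH_GRADIENT,1,300,param1=60,param2=10,minRadius=88,maxRadius=102))
print('shaft',cv2.HoughCircles(g(a),cv2.HOUGH_GRADIENT,1,300,param1=60,param2=10,minRadius=60,maxRadius=90))
h=cv2.resize(c['img'][190:300,200:350,::-1],(273,200)); f=np.zeros((200,800,3),np.uint8); f[:,:273]=h; f[:,280:546]=cv2.resize(c['img'][:,:,::-1],(266,200))
o=np.hstack([a,b]).copy()
for i in range(0,800,100): cv2.line(o,(i,0),(i,399),(0,255,0),1);cv2.line(o,(0,i),(799,i),(0,255,0),1)
cv2.imwrite('pics/rs2.png',np.vstack([o,f]))
E
```

```text
[ 0.55311518 -0.11531971  0.15017562] [6.50472037e-01 7.59529153e-01 7.16509261e-04 1.03992944e-03] 5.975
cam at [ 0.543  -0.0467  0.2898]
flange [[[198.5 201.5  93.5]]]
shaft [[[153.5 187.5  80.2]]]
```

View pics/rs2.png

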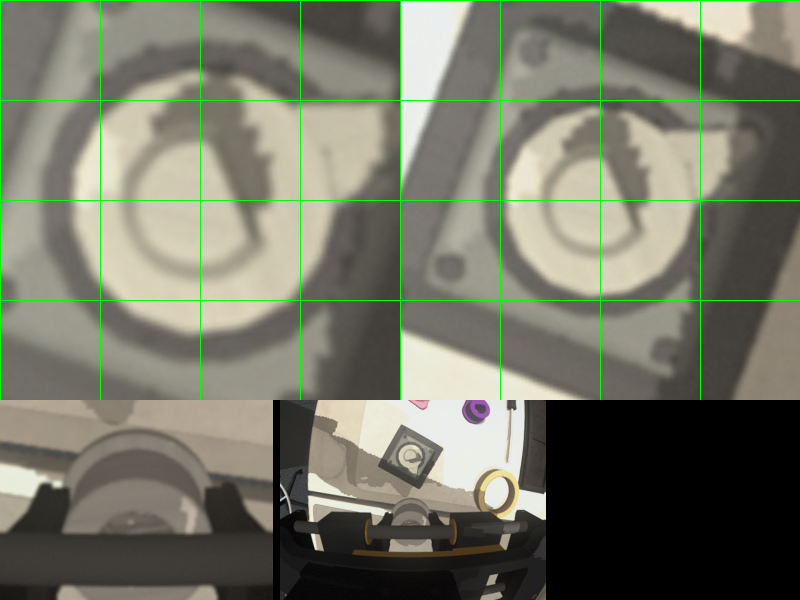

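```bash
python3 - <<'E'
from h import *
c,s=wshot('pics/w5.png'); B=R.from_quat(s['eef_rot']).as_matrix()
P=lambda q: np.round(wproj(c,s,B@np.array(q)+s['ee_pos']),1)
for n,q in dict(hubtop=(.02,1e-6,-.0025),hubbase=(.02,1e-6,.0255),disc=(.024,1e-6,.0255),discbot=(.024,1e-6,.0335),hubL=(.0,-.02,-.0025),hubR=(0,.02,-.0025),borefar=(.011,1e-6,-.0025)).items(): print(n,P(q))
g=cv2.cvtColor(c['img'],cv2.COLOR_RGB2GRAY).astype(int)
print(g[196:268,274:279].mean(1).astype(int))
print(g[240,225:330])
sh=np.array([.5426,-.0438,0.0]); print('tool delta to shaft',(B.T@(sh-s['ee_pos'])).round(4),R.from_matrix(B).as_rotvec(), 'tilt z',B[:,2])
E
```

```text
hubtop [273.2 234.8]
hubbase [273.5 216.9]
disc [273.5 209.7]
discbot [273.5 205.8]
hubL [230.9 274.4]
hubR [315.7 274.4]
borefar [273.2 253.3]
[161 161 161 162 164 166 166 162 148 129 105  95 104 119 126 128 129 129
 129 127 118 100  91  91  92  94  94  93  92  91  91  92  92  92  91  91
  97 108 120 125 128 127 127 127 128 129 128 126 125 126 126 126 125 122
 119 119 113 101 100 103 100  95  92  92  97 106 104  82  57  49  51  53]
[ 49  45  45  45  46  45  44  44  46  45  44  44  59  93 114 111  95  87
  88  87  90  90  91  94  99 107 114 121 123 126 127 127 128 128 127 127
 127 127 127 128 128 127 127 126 127 127 127 127 127 127 128 128 129 128
 128 127 130 128 130 129 127 129 129 129 127 128 127 127 127 127 124 124
 121 116 108 103  96  92  88  89  88  86  86  87  99 117 117  88  55  42
  43  44  43  43  43  47  44  44  43  43  43  43  42  45  44]
tool delta to shaft [0.0723 0.0005 0.1499] [2.04250389e+00 2.38475361e+00 1.98662256e-03] tilt z [ 2.12035685e-03 -1.49951119e-04 -9.99997741e-01]
```

The in-hand check agrees within about 0.5 mm. I'll move over the shaft and stop just above its tip.

Request:
step_arm(deltas=[[[0,0,0,0.025,0,0,30],[0,0,0,0.05,0,0,30],[0,0,0,0.072,0,0,30],[0,0,0,0.072,0,0,30],[0,0,0,0.072,0,0.015,30],[0,0,0,0.072,0,0.03,30],[0,0,0,0.072,0,0.032,30],[0,0,0,0.072,0,0.032,30],[0,0,0,0.072,0,0.032,30]]])

```text
time: 7.2
ee_pos: [0.5414, -0.0436, 0.1169]
eef_rot: [0.65, 0.76, 0.0, 0.0]
ft_force: [-0.2, -0.1, -1.4]
width: 0.0396
grip_force: 20.0
```

Request:
step_arm(deltas=[[[0,0,0,0,0,0.002,30],[0,0,0,0,0,0.004,30],[0,0,0,0,0,0.006,30],[0,0,0,0,0,0.007,30],[0,0,0,0,0,0.008,30],[0,0,0,0,0,0.008,30]]])

```text
time: 7.95
ee_pos: [0.5411, -0.0435, 0.1085]
eef_rot: [0.65, 0.76, -0.0, 0.0]
ft_force: [0.0, -0.4, -0.9]
width: 0.0391
grip_force: 20.0
```

Request:
step_arm(deltas=[[[0,0,0,0,0.0005,0.001,30],[0,0,0,0,0.0005,0.002,30],[0,0,0,0,0.0005,0.003,30],[0,0,0,0,0.0005,0.004,30],[0,0,0,0,0.0005,0.004,30]]])

```text
time: 8.57
ee_pos: [0.5415, -0.0434, 0.1044]
eef_rot: [0.65, 0.76, -0.0, -0.0]
ft_force: [0.2, -0.5, -2.6]
width: 0.0398
grip_force: 20.0
```

Request:
step_arm(deltas=[[[0,0,0,0,0,0.002,30],[0,0,0,0,0,0.004,30],[0,0,0,0,0,0.006,30],[0,0,0,0,0,0.008,30],[0,0,0,0,0,0.01,30],[0,0,0,0,0,0.01,30]]])

```text
time: 9.32
ee_pos: [0.5415, -0.0434, 0.0943]
eef_rot: [0.65, 0.76, -0.0, -0.0]
ft_force: [2.0, -1.7, -2.2]
width: 0.0389
grip_force: 20.0
```

Request:
step_arm(deltas=[[[0,0,0,0,0,0.002,30],[0,0,0,0,0,0.004,30],[0,0,0,0,0,0.006,30],[0,0,0,0,0,0.008,30],[0,0,0,0,0,0.01,30],[0,0,0,0,0,0.012,30],[0,0,0,0,0,0.013,30],[0,0,0,0,0,0.013,30]]])

```text
time: 10.32
ee_pos: [0.5416, -0.0434, 0.0814]
eef_rot: [0.65, 0.76, -0.0, 0.0]
ft_force: [1.3, -3.3, -2.1]
width: 0.0393
grip_force: 20.0
```

Request:
step_arm(deltas=[[[0,0,0,0,0,0.001,30],[0,0,0,0,0,0.0015,30],[0,0,0,0,0,0.002,30],[0,0,0,0,0,0.0025,30],[0,0,0,0,0,0.0025,30]]])

```text
time: 10.95
ee_pos: [0.5416, -0.0434, 0.079]
eef_rot: [0.65, 0.76, 0.0, 0.0]
ft_force: [1.3, -2.9, 1.1]
width: 0.0396
grip_force: 20.0
```

Request:
step_arm(deltas=[[[0,0,0,0,0,0,50],[0,0,0,0,0,0,70],[0,0,0,0,0,0,90],[0,0,0,0,0,0,90],[0,0,0,0,0,0,90],[0,0,0,0,0,0,90],[0,0,0,0,0,-0.03,90],[0,0,0,0,0,-0.08,90],[0,0,0,-0.04,0,-0.12,90],[0,0,0,-0.07,0,-0.12,90],[0,0,0,-0.07,0,-0.12,90],[0,0,0,-0.07,0,-0.12,90],[0,0,0,-0.07,0,-0.12,90]]])

```text
time: 12.58
ee_pos: [0.5523, -0.1113, 0.1986]
eef_rot: [0.65, 0.76, -0.0, -0.0]
ft_force: [0.3, -0.1, -0.2]
width: 0.0786
grip_force: 0.0
```

```bash
python3 - <<'E'
from h import *
c,s=wshot('pics/w6.png'); p=(.5426,-.0438)
print(s['ee_pos'],s['ft_force'],s['width'],s['time'])
a=rect(c,s,p,.081,.04); b=rect(c,s,p,.053,.05,4000)
o=np.hstack([a,b]).copy()
for i in range(0,800,100): cv2.line(o,(i,0),(i,399),(0,255,0),1);cv2.line(o,(0,i),(799,i),(0,255,0),1)
k=cams.camera('scene')['img'][:,:,::-1]; t=cams.camera('top')['img'][:,:,::-1]
f=np.zeros((200,800,3),np.uint8); f[:,:266]=cv2.resize(k[190:250,255:335],(266,200)); f[:,270:536]=cv2.resize(t,(266,200)); f[:,540:800]=cv2.resize(c['img'][:,:,::-1],(260,200))
cv2.imwrite('pics/fin.png',np.vstack([o,f]))
E
```

```text
[ 0.55227608 -0.11126672  0.19860991] [ 0.26461133 -0.11720377 -0.16421945] 0.07858369812619931 12.575
```

View pics/fin.png

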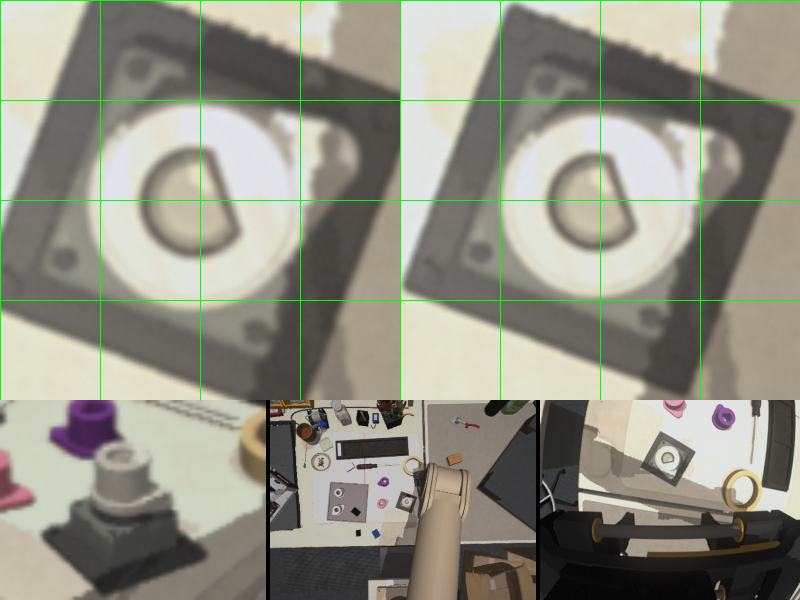

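The picture shows the cam on the shaft, hub upright and concentric at (600,200). The bore flat and lobe lie along the pointer, and it is seated on the housing with the other parts still in place. I'm handing the job in.

```bash
python3 -c "
from bench import r
print(r.close_job())"
```

```text
the job is handed in; nothing more can be done
None
```

The cam is fitted on the D shaft, hub up with its lobe along the pointer and seated on the flange as far as the last pictures and forces show; the job was handed in at about 13 s, with no verdict returned.

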